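Cap the fossil tube and hold it down in the touch mixer

TASK

Close the open red-ringed specimen tube with the loose red cap that belongs to it, then take the tube by its body, keep it upright, stand it in the rubber cup of the small touch mixer and press it down, firmly but without ramming it, until the sprung cup has sunk well past half of its travel, which is what switches the mixer on. Finish while you are still gripping the tube and holding it pressed down there, capped and upright: do not let go. Leave the white-ringed tube, the white cap, the framed fossil and the marker pen as they are.

Things in the scene. Friction and masses are not known exactly. Their poses are not given: they have to be found in the camera images.
- tube_red: Open clear specimen tube standing upright, red ring on its neck, red stripe, blank label, fossil bits inside; 35 to 65 g. Outer diameter 35 mm up to 57 mm high, sloping shoulder, then neck 25.2 mm in diameter from 64 mm up to the rim at 79 mm. Origin: centre of underside; z to the mouth. Capped it is 81.5 mm tall; a cap gripped alone lifts off, so carry the tube by its body.
- tube_red_cap_seat (a point): Where the origin of the red cap lies when that cap is fully home on the red-ringed tube: on the tube's axis, 66.5 mm above its underside.
- cap_red: Red push-on cap, 12 g, loose on the table, open side down. Outer diameter 32 mm, 15 mm tall; inside 28.4 mm across, 12.5 mm deep: an easy fit (1.6 mm all round) on the neck. It drops home by its own weight, its ceiling on the tube's rim. Origin: centre of its open underside; z to its closed top.
- tube_white: Bystander: a like tube, also open and upright, with a white ring and white stripe. Same shape and origin. Not to be disturbed.
- cap_white: Bystander: a like cap in white, open side down on the table. Same shape and origin. Not to be disturbed.
- mixer: Touch mixer, fixed to the table: light grey case 160 x 110 mm, 66 mm tall (69 mm under the cup), sloping front with black dial and green switch. Origin: on the table, straight below the axis of its cup; x points away from the dial (the case reaches 95 mm to the dial side, 65 mm to the other), z up.
- cup_seat (a point): Centre of the floor of the mixer's black rubber cup, 86 mm above the table while the cup is up; moves down with it. The cup is a ring: bore 39 mm across and 10 mm deep, opening as a funnel to 54 mm at the rim, 18 mm above this point; rim 62 mm over the outside. A tube stands in it with its underside at this point.
- cup (a joint): How far the sprung cup is pressed straight down, m: 0 up, 0.008 at its bottom stop. The spring starts to give at about 2 N and needs about 7 N at 0.005, where the mixer switches on, and 9 to 10 N at the bottom stop; it comes back up when released.
- fossil_frame: Bystander: black display frame with a fossil slab, 120 x 150 x 25 mm, lying flat. Origin: centre of the underside. Not to be disturbed.
- pen: Bystander: white marker pen with a blue cap, 135 mm long (along its x), 13 mm thick, lying flat. Origin: centre of the underside. Not to be disturbed.

How it is judged:
By the outcome, as a careful person would: the job done as asked, in the order asked, and still so for the second after the job is handed in, while the arm keeps its last pose, push and grip.
It also fails if it takes over 48 s, if anything falls off the work surface, if the arm or the gripper's body presses on something with over 40 N, if the wrist force passes 120 N, or if a joint passes its speed limit or range.

ROBOT

A 6-joint arm with a two-finger parallel gripper is mounted at the origin on the work surface. World frame = base frame: x ahead of the robot, y to its left, z up, the work surface at z = 0. Lengths are in mm, angles in rad, forces in N, time in s.
With the tool pointing down it reaches from about 300 to 775 mm from the base axis. Payload 14.6 kg.
Tool frame: the origin (TCP) lies on the centre line of the jaws, within the pads' length; the fingertips stand manip.finger_overhang ahead of it and the grasp point (between the pads) lies 11 mm behind it (manip.finger_overhang is the distance from the TCP to the fingertips, in mm); y points along the fingers, x is the direction in which the jaws open and shut, and the axes are right-handed (so a half turn about y gives the same grasp; the last joint's range is limited). The gripper opens to 94 mm and grips with 3 to 60 N. Pads are 16 mm wide; open, the fingers measure 119 mm over their backs; the gripper's body (75 mm by 177 mm) begins 78 mm behind the grasp point.
Start: joints at [-1.262, 0.3, 1.521, -0, 1.321, -0.067], TCP at [201.852, -511.61, 213.446] pointing down, gripper open.
Joint ranges: [-3.03, 3.03], [-0.79, 2.21], [0.23, 2.52], [-1.04, 4.18], [0, 3.07], [-2.55, 2.55]. Speed limits (rad/s): [2.22, 2.22, 2.57, 3.14, 3.14, 3.14].

INTERFACE

Orientations are given as [roll, pitch, yaw] about the fixed x, y, z axes, in that order (R = Rz(yaw) Ry(pitch) Rx(roll)).
In Python, from cell import monitor, viewer, ticket, manip gives the robot as it stands.
- The arm moves only by the shell command python3 -m jog 'ROWS' [FORCE]. ROWS is JSON, a list of rows, each an object of numbers: "grip": the finger opening in cm, from 0 to 9.4; "dx", "dy", "dz": the shift along the tool's x, y, z in cm; "spin": the turn about the tool's y in degrees. In form: [{"grip": .., "dx": .., "dy": .., "dz": .., "spin": ..}, ...]. A call has 1 to 20 rows; each row is the pose to reach, as a shift and turn from the pose commanded when the call began, along the tool's axes at that moment; what a row does not reach only later rows make up. A row lasts 1/8 s, in which the tool goes at most 62.5 mm and 10.7 degrees, less where a joint would pass 70% of its speed; a pose out of reach is approached as far as the arm can. A call with a gripper value outside its range is refused whole. The fingers move at their own pace and stop on an object; FORCE is the grip in N (left out, the last holds). Time passes only in rows, so rows that repeat a pose let the fingers close. It gives the time, the measured TCP pose, the force and the opening at its end, in the units of the state.
- monitor.read_state(): the state, without advancing time (a new reading comes with each control period).
- viewer.camera(name): name is "side" or "top"; returns a dict with "color" (480x640x3 uint8, red, green, blue), "vertical_fov" (degrees; the focal length in pixels is half the picture's height over the tangent of half this angle, whatever the lens; pixels are square), "cx", "cy" (the principal point, pixels), "rvec" (rotation vector, rad) and "tvec" (3), from world to camera coordinates, as OpenCV has them. Camera axes: x right, y down, z forward; pixel columns grow to the right and rows downward; lengths in mm; the calibration is good to about 2 mm. A picture is of the moment at which its call begins. There is no depth.
- ticket.sign_off(): hands the job in, once; it reports no verdict.
The state is a dict: "clock": time; "joints": joint angles; "qd": joint speeds; "effort": joint torques, N m; "eef_pos": TCP position; "eef_rot": TCP orientation; "wrist_force": force on the tool from outside, world axes, zero at the start; "moment": the same for the moment, N m; "finger_gap": finger opening in mm.
Only numpy, scipy, OpenCV 4.12 (cv2) and the standard library are available. Lean on these libraries where they do the work, as an engineer would, in place of code of your own. Each camera call takes 0.05 s, during which the arm holds its last target. There are 200 camera calls.

## Working session

There is one attempt and no reset: what is moved stays moved. The work goes in short steps, Python scripts to look and compute and a shell command to move; the robot and the scene stay as the last step left them, time stands still between calls to the robot, and variables do not carry over. Pictures are saved under pics/ and viewed, about 8 in all and at most 12, crops included, and the job is handed in when it is done.

```bash
mkdir -p pics; ls
python3 - <<'E'
from cell import monitor, viewer, ticket, manip
import cv2
print(monitor.read_state()); print(manip.finger_overhang)
for n in ("side","top"):
    c=viewer.camera(n); cv2.imwrite(f"pics/{n}0.png",c["color"][:,:,::-1]); print(n,{k:v for k,v in c.items() if k!="color"})
E
```

```text
pics
{'clock': 0.0, 'joints': array([-1.26158139e+00,  3.00463824e-01,  1.52154578e+00,  1.44729977e-06,
        1.32067698e+00, -6.65693318e-02]), 'qd': array([-0.00058379,  0.00163323,  0.00116076, -0.00022039,  0.00071994,
       -0.00032998]), 'effort': array([-4.24727159e-04, -5.31798720e+01, -3.52741921e+01,  7.07237399e-02,
        2.42736196e-02, -1.09126056e-04]), 'eef_pos': array([ 201.79337324, -511.39312913,  212.90524386]), 'eef_rot': array([-1.57072216e+00,  1.09140857e-03, -1.19501238e+00]), 'wrist_force': array([-0.64976366, -0.36323766,  0.37269748]), 'moment': array([ 0.01296402, -0.00441878, -0.02708957]), 'finger_gap': 94.10862134313506}
8.0
side {'vertical_fov': 55.32918728050493, 'cx': 322.6678219994502, 'cy': 237.22737744018067, 'rvec': array([ 2.15989823, -0.32254397,  0.13649446]), 'tvec': array([-561.50656599,  148.70861983,  711.54498289])}
top {'vertical_fov': 53.803961907636, 'cx': 316.1744497750442, 'cy': 229.03384095496816, 'rvec': array([ 2.1349071 , -2.11141768,  0.21869377]), 'tvec': array([-51.68660592, 565.28256208, 851.01644166])}
```

View pics/side0.png

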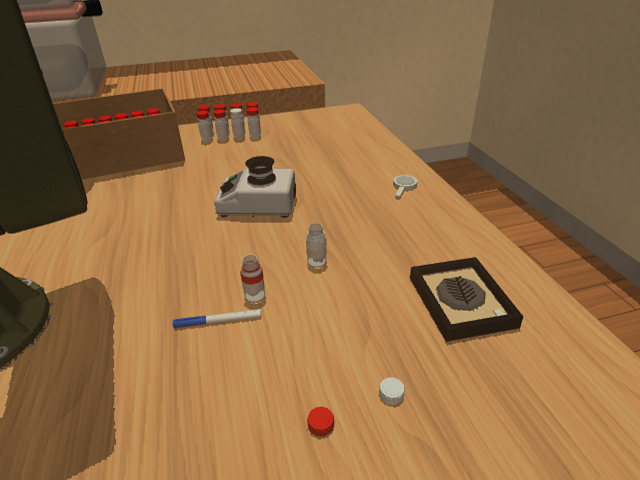

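View pics/top0.png

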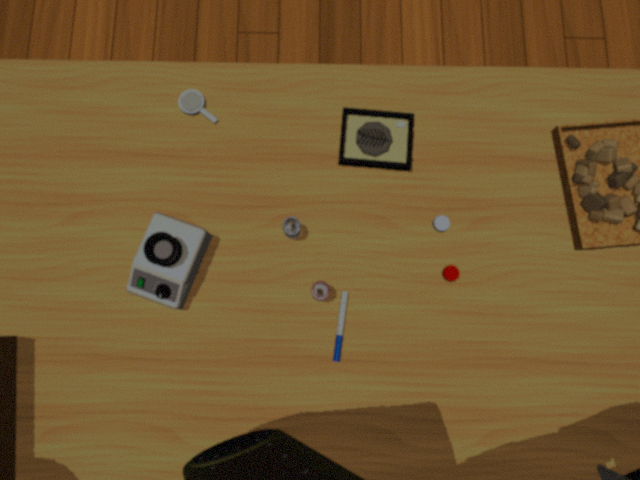

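The side view shows the red-ringed tube at (253,280), the red cap at (320,421), the white tube at (317,247), the white cap at (392,391) and the mixer cup at (260,170). In the top view the same things are at (320,291), (451,273), (292,228), (442,223) and (163,250), and the pen is close to the red tube at (341,326).

```bash
cat > h.py <<'E'
import numpy as np, cv2
from cell import monitor, viewer, manip
def cam(c):
    h=c["color"].shape[0]; f=h/2/np.tan(np.radians(c["vertical_fov"])/2)
    K=np.array([[f,0,c["cx"]],[0,f,c["cy"]],[0,0,1]]); R=cv2.Rodrigues(c["rvec"])[0]
    return K,R,np.array(c["tvec"])
def ray(c,p):
    K,R,t=cam(c); d=R.T@np.linalg.inv(K)@np.array([p[0],p[1],1.]); return -R.T@t,d
def plane(c,p,z):
    o,d=ray(c,p); return o+d*(z-o[2])/d[2]
def tri(c1,p1,c2,p2):
    P=[]
    for c in (c1,c2):
        K,R,t=cam(c); P.append(K@np.c_[R,t])
    X=cv2.triangulatePoints(P[0],P[1],np.array(p1,float),np.array(p2,float))[:,0]; X=X[:3]/X[3]
    e=[np.round(project(c,X)-p,1) for c,p in((c1,p1),(c2,p2))]
    return X,e
def project(c,X):
    K,R,t=cam(c); q=K@(R@np.array(X,float)+t); return q[:2]/q[2]
def redmask(im):
    h=cv2.cvtColor(im,cv2.COLOR_RGB2HSV); return (((h[...,0]<8)|(h[...,0]>172))&(h[...,1]>130)&(h[...,2]>60)).astype(np.uint8)
E
python3 - <<'E'
from h import *
C={n:viewer.camera(n) for n in("side","top")}
for n,c in C.items():
    k,l,s,ce=cv2.connectedComponentsWithStats(redmask(c["color"]))
    for i in range(1,k):
        if s[i,4]>15: print(n,s[i],ce[i].round(1))
def crop(n,x,y,w=40):
    return cv2.resize(C[n]["color"][y:y+w*3//4*1,x:x+w][:,:,::-1],(400,300),interpolation=cv2.INTER_CUBIC)
print("crops: side tube 220,250 (x5,80px); top tube 300,276 (x10,40)")
a=crop("side",220,248,80);b=crop("top",300,276,40)
d=crop("side",225,145,80);e=crop("top",125,220,80)
cv2.imwrite("pics/crops.png",np.vstack([np.hstack([a,b]),np.hstack([d,e])]))
for z in (7.5,15): print("cap side",z,plane(C["side"],(320.5,421),z),"top",plane(C["top"],(451,273),z))
E
```

```text
side [231 103  11   6  54] [236.1 105.3]
side [247 102  12  14 148] [252.1 108.5]
side [196 105  14  15 158] [202.9 111.8]
side [213 104  13  15 154] [219.4 110.6]
side [147 108  12   8  74] [152.5 111.6]
side [131 111  13   7  76] [136.9 113.9]
side [115 113  13   8  78] [120.8 116.3]
side [ 98 115  14   9  86] [104.5 118.8]
side [ 81 118  14   8  86] [ 87.6 121.3]
side [ 64 120  15   9  91] [ 70.8 124. ]
side [242 263  18  10  45] [250.9 269. ]
side [241 271  22  14 159] [252.3 278.8]
side [308 407  26  29 631] [320.4 421. ]
top [443 266  16  15 188] [450.5 273.1]
crops: side tube 220,250 (x5,80px); top tube 300,276 (x10,40)
cap side 7.5 [ 490.33399556 -315.41661058    7.5       ] top [ 489.41913312 -315.09976036    7.5       ]
cap side 15 [ 489.16033131 -320.18478897   15.        ] top [ 488.6218669  -312.87847672   15.        ]
```

View pics/crops.png

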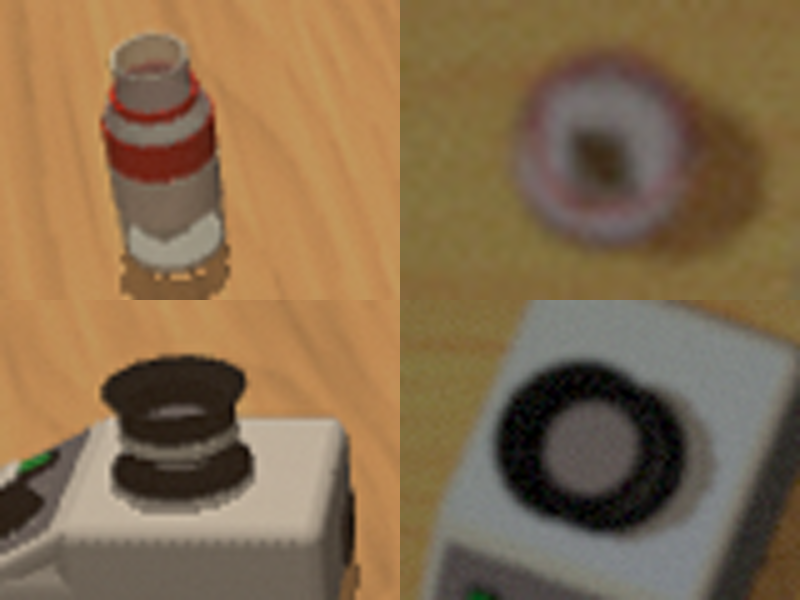

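The crops show the tube mouth at about side (250,258.6), its base at about side (255,298), and the tube outline in the top view centred at about (320.3,290.8). The cup rim is at about side (259.7,161.6) and top (161.2,249.4).

Run:
```python
from h import *
np.set_printoptions(precision=1,suppress=True)
s=viewer.camera("side");t=viewer.camera("top")
print("cams",ray(s,(0,0))[0],ray(t,(0,0))[0])
print("cap",tri(s,(320.4,421),t,(450.5,273.1)))
m=plane(s,(250,258.4),79);print("mouth side",m,"-> top px",project(t,m),project(t,[m[0],m[1],0]),"base in side",project(s,[m[0],m[1],0]))
print("mouth tri",tri(s,(250,258.4),t,(321,289)))
r,e=tri(s,(259.7,161.6),t,(161.2,249.4));print("cup rim",r,e,plane(s,(259.7,161.6),104),plane(t,(161.2,249.4),104))
# white things & pen, other obstacles
for n,p,z in(("whitecap",(442,223),8),("whitetube",(292,228),60),("pen a",(345,292),6),("pen b",(337,361),6),("frame",(376,139),25),("dial",(163,291),55)):
    print(n,plane(t,p,z))
```

```text
cams [ 410.7 -639.   516.5] [389.8 -37.4 945.1]
cap (array([ 489.9, -314.5,    6.2]), [array([-0.4,  0.1]), array([ 0. , -0.3])])
mouth side [451.7 -55.4  79. ] -> top px [321.1 288.1] [320.3 290.9] base in side [255.4 295.8]
mouth tri (array([450.8, -55.1,  78.8]), [array([-0.5,  0.1]), array([ 0. , -0.4])])
cup rim [517.6 231.9 104.7] [array([-1. ,  0.3]), array([ 0.1, -1.1])] [519.9 234.  104. ] [515.7 232.2 104. ]
whitecap [ 590.9 -301.2    8. ]
whitetube [566.4   0.7  60. ]
pen a [ 449.7 -104.     6. ]
pen b [318.  -88.4   6. ]
frame [ 762.8 -167.3   25. ]
dial [444.8 238.8  55. ]
```

```bash
python3 -m jog '[{"grip":9.4,"dx":-2,"dy":2,"dz":8,"spin":6},{"grip":6,"dx":-4,"dy":5,"dz":17,"spin":14},{"grip":6,"dx":-6,"dy":9,"dz":26,"spin":21.5},{"grip":6,"dx":-7.7,"dy":13.3,"dz":34,"spin":21.5},{"grip":6,"dx":-7.7,"dy":13.3,"dz":34,"spin":21.5},{"grip":6,"dx":-7.7,"dy":13.3,"dz":34,"spin":21.5},{"grip":6,"dx":-7.7,"dy":13.3,"dz":34,"spin":21.5},{"grip":6,"dx":-7.7,"dy":13.3,"dz":34,"spin":21.5},{"grip":6,"dx":-7.7,"dy":13.3,"dz":34,"spin":21.5},{"grip":6,"dx":-7.7,"dy":13.3,"dz":34,"spin":21.5}]' 10
```

```text
clock: 1.55
eef_pos: [489.4, -316.0, 81.1]
eef_rot: [-1.57, -0.001, -1.572]
wrist_force: [0.2, 0.9, 0.1]
finger_gap: 60.1
```

```bash
python3 -m jog '[{"grip":6,"dx":-0.1,"dy":3,"dz":0},{"grip":6,"dx":-0.1,"dy":5.5,"dz":0},{"grip":6,"dx":-0.1,"dy":6.5,"dz":0},{"grip":6,"dx":-0.1,"dy":7,"dz":0},{"grip":6,"dx":-0.1,"dy":7,"dz":0},{"grip":4,"dx":-0.1,"dy":7,"dz":0},{"grip":3,"dx":-0.1,"dy":7,"dz":0},{"grip":2.8,"dx":-0.1,"dy":7,"dz":0},{"grip":2.8,"dx":-0.1,"dy":7,"dz":0},{"grip":2.8,"dx":-0.1,"dy":7,"dz":0}]' 10; python3 -m jog '[{"grip":2.8,"dy":-3},{"grip":2.8,"dy":-8},{"grip":2.8,"dy":-13},{"grip":2.8,"dy":-13}]'
python3 - <<'E'
from h import *
s=viewer.camera("side")["color"]; t=viewer.camera("top")["color"]
k,l,st,ce=cv2.connectedComponentsWithStats(redmask(s))
print([(x,c.round(1)) for x,c in zip(st[1:],ce[1:]) if x[4]>100])
cv2.imwrite("pics/g.png",np.hstack([s[120:480,180:580],t[120:480,220:620]])[:,:,::-1])
E
```

```text
[(array([241, 271,  22,  14, 158], dtype=int32), array([252.3, 278.9])), (array([307, 407,  27,  30, 551], dtype=int32), array([319.9, 422.7]))]validation failed for argument at $[0]...
validation failed for argument at $[0]...
```

View pics/g.png

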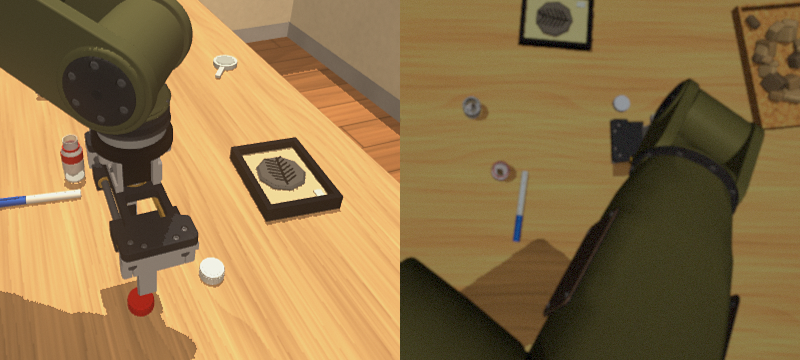

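Both calls were refused because every row needs all five keys, so the gripper is still above the cap, which hasn't moved (side about (320,422)). I'll retry with full rows.

```bash
python3 -m jog '[{"grip":6,"dx":-0.1,"dy":3,"dz":0,"spin":0},{"grip":6,"dx":-0.1,"dy":5.5,"dz":0,"spin":0},{"grip":6,"dx":-0.1,"dy":6.5,"dz":0,"spin":0},{"grip":6,"dx":-0.1,"dy":7,"dz":0,"spin":0},{"grip":6,"dx":-0.1,"dy":7,"dz":0,"spin":0},{"grip":4,"dx":-0.1,"dy":7,"dz":0,"spin":0},{"grip":3,"dx":-0.1,"dy":7,"dz":0,"spin":0},{"grip":2.8,"dx":-0.1,"dy":7,"dz":0,"spin":0},{"grip":2.8,"dx":-0.1,"dy":7,"dz":0,"spin":0},{"grip":2.8,"dx":-0.1,"dy":7,"dz":0,"spin":0}]' 10
```

```text
clock: 2.9
eef_pos: [490.0, -314.3, 10.7]
eef_rot: [-1.571, -0.0, -1.57]
wrist_force: [-1.1, -0.0, 2.5]
finger_gap: 31.7
```

```bash
python3 -m jog '[{"grip":2.8,"dx":0,"dy":-3,"dz":0,"spin":0},{"grip":2.8,"dx":0,"dy":-8,"dz":0,"spin":0},{"grip":2.8,"dx":-4,"dy":-10.5,"dz":-0.6,"spin":0},{"grip":2.8,"dx":-9,"dy":-10.5,"dz":-1.4,"spin":0},{"grip":2.8,"dx":-14,"dy":-10.5,"dz":-2.1,"spin":0},{"grip":2.8,"dx":-19,"dy":-10.5,"dz":-2.9,"spin":0},{"grip":2.8,"dx":-23,"dy":-10.5,"dz":-3.5,"spin":0},{"grip":2.8,"dx":-25.9,"dy":-10.5,"dz":-3.9,"spin":0},{"grip":2.8,"dx":-25.9,"dy":-10.5,"dz":-3.9,"spin":0},{"grip":2.8,"dx":-25.9,"dy":-10.5,"dz":-3.9,"spin":0},{"grip":2.8,"dx":-25.9,"dy":-10.5,"dz":-3.9,"spin":0}]'
python3 - <<'E'
from h import *
s=viewer.camera("side")["color"]; t=viewer.camera("top")["color"]
a=cv2.resize(s[215:305,200:300],(400,360),interpolation=cv2.INTER_CUBIC);b=cv2.resize(t[220:340,250:383],(400,360))
cv2.imwrite("pics/over.png",np.hstack([a,b])[:,:,::-1])
k,l,st,ce=cv2.connectedComponentsWithStats(redmask(s))
print([(x,c.round(1)) for x,c in zip(st[1:],ce[1:]) if x[4]>40])
E
```

```text
clock: 4.28
eef_pos: [450.8, -56.0, 115.4]
eef_rot: [-1.571, -0.0, -1.571]
wrist_force: [0.2, 0.4, -0.2]
finger_gap: 31.4
[(array([253, 102,   6,  14,  48], dtype=int32), array([255.6, 108.5])), (array([196, 106,   8,  14,  49], dtype=int32), array([199.3, 114.2])), (array([147, 108,  12,   8,  74], dtype=int32), array([152.5, 111.6])), (array([131, 111,  13,   7,  75], dtype=int32), array([136.9, 113.8])), (array([115, 113,  13,   8,  81], dtype=int32), array([120.7, 116.3])), (array([ 98, 115,  14,   9,  84], dtype=int32), array([104.4, 118.8])), (array([ 81, 118,  14,   8,  85], dtype=int32), array([ 87.5, 121.4])), (array([ 64, 120,  15,   9,  90], dtype=int32), array([ 70.7, 123.9])), (array([254, 233,   5,  14,  41], dtype=int32), array([255.7, 239.5])), (array([237, 234,   6,  16,  55], dtype=int32), array([239.2, 241.9])), (array([241, 271,  22,  14, 157], dtype=int32), array([252.2, 278.9]))]
```

View pics/over.png

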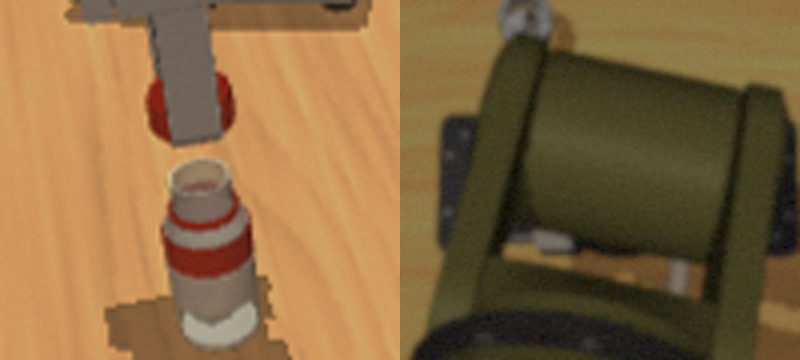

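The cap is held level above the tube. Its side silhouette spans u 237–259 (centre 248), with the mouth at about u 250. The arm hides the tube in the top view.

Run:
```python
from h import *
np.set_printoptions(precision=1,suppress=True)
c=viewer.camera("side"); st=monitor.read_state(); print(st["eef_pos"])
m=redmask(c["color"])[225:262,230:265]; ys,xs=np.nonzero(m); print("cap ext",xs.min()+230,xs.max()+230,ys.min()+225,ys.max()+225)
u=(xs.min()+xs.max())/2+230
e=st["eef_pos"]; zb=e[2]-10.7
print("pred cap px at TCP",project(c,[e[0],e[1],zb+7.5]),"seen u",u,"mm/px",project(c,[e[0]+1,e[1],zb+7.5])-project(c,[e[0],e[1],zb+7.5]))
# tube neck/mouth: edges by difference from wood: local saturation row scan
hsv=cv2.cvtColor(c["color"],cv2.COLOR_RGB2HSV)
for v in range(254,300,3): 
    r=np.nonzero((hsv[v,232:275,1]<110)|((hsv[v,232:275,0]<5)))[0]; print(v,r.min()+232 if len(r) else None,r.max()+232 if len(r) else None)
for X in([451,-55.5,79],[451,-55.5,70],[451,-55.5,30]): print(X,project(c,X))
# predicted mouth outline extremes
a=np.linspace(0,2*np.pi,60);P=np.array([project(c,[451+12.6*np.cos(t),-55.5+12.6*np.sin(t),79]) for t in a]);print(P.min(0),P.max(0))
P=np.array([project(c,[e[0]+16*np.cos(t),e[1]+16*np.sin(t),z]) for t in a for z in(zb,zb+15)]);print("cap pred",P.min(0),P.max(0))
```

```text
[450.7 -55.7 115.4]
cap ext 237 257 233 249
pred cap px at TCP [247.  241.5] seen u 247.0 mm/px [ 0.6 -0.1]
254 249 250
257 243 257
260 242 257
263 243 257
266 243 260
269 241 261
272 241 260
275 242 258
278 242 257
281 243 263
284 242 263
287 243 263
290 244 264
293 244 264
296 245 264
299 246 262
[451, -55.5, 79] [249.6 258.5]
[451, -55.5, 70] [250.2 263. ]
[451, -55.5, 30] [253.  282.3]
[241.5 253.7] [257.6 263.5]
cap pred [235.8 231.6] [258.  251.7]
```

```bash
python3 -m jog '[{"grip":2.8,"dx":0,"dy":1.2,"dz":0,"spin":0},{"grip":2.8,"dx":0,"dy":2,"dz":0,"spin":0},{"grip":2.8,"dx":0,"dy":2.4,"dz":0,"spin":0},{"grip":2.8,"dx":0,"dy":2.7,"dz":0,"spin":0},{"grip":2.8,"dx":0,"dy":2.9,"dz":0,"spin":0},{"grip":2.8,"dx":0,"dy":2.9,"dz":0,"spin":0}]'
```

```text
clock: 5.18
eef_pos: [450.8, -55.2, 86.5]
eef_rot: [-1.571, 0.0, -1.57]
wrist_force: [0.2, 0.8, 0.2]
finger_gap: 31.9
```

No contact with the rim 3 mm inside the cap, so I'll continue down.

```bash
python3 -m jog '[{"grip":2.8,"dx":0,"dy":0.2,"dz":0,"spin":0},{"grip":2.8,"dx":0,"dy":0.4,"dz":0,"spin":0},{"grip":2.8,"dx":0,"dy":0.6,"dz":0,"spin":0},{"grip":2.8,"dx":0,"dy":0.75,"dz":0,"spin":0},{"grip":2.8,"dx":0,"dy":0.8,"dz":0,"spin":0},{"grip":2.8,"dx":0,"dy":0.8,"dz":0,"spin":0}]'
python3 - <<'E'
from h import *
c=viewer.camera("side")["color"]
cv2.imwrite("pics/cap.png",cv2.resize(c[215:305,200:300],(400,360),interpolation=cv2.INTER_CUBIC)[:,:,::-1])
E
```

```text
clock: 5.92
eef_pos: [450.7, -55.2, 78.4]
eef_rot: [-1.571, 0.0, -1.57]
wrist_force: [-0.5, 0.1, -0.8]
finger_gap: 31.8
```

View pics/cap.png

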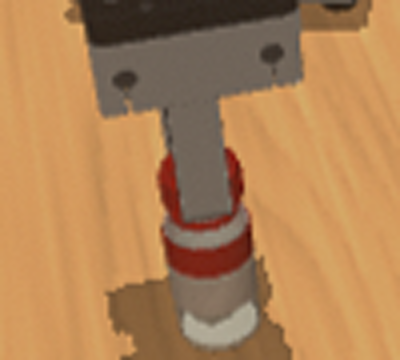

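The cap is on the neck and the tube is upright. I'll open the jaws and go down around the body.

```bash
python3 -m jog '[{"grip":4,"dx":0,"dy":0,"dz":0,"spin":0},{"grip":6,"dx":0,"dy":0,"dz":0,"spin":0},{"grip":6,"dx":0,"dy":0,"dz":0,"spin":0},{"grip":6,"dx":0,"dy":0,"dz":0,"spin":0},{"grip":6,"dx":0,"dy":1.5,"dz":0,"spin":0},{"grip":6,"dx":0,"dy":3,"dz":0,"spin":0},{"grip":6,"dx":0,"dy":4.2,"dz":0,"spin":0},{"grip":6,"dx":0,"dy":4.4,"dz":0,"spin":0},{"grip":6,"dx":0,"dy":4.4,"dz":0,"spin":0}]'
python3 - <<'E'
from h import *
np.set_printoptions(precision=1,suppress=True)
c=viewer.camera("side")
cv2.imwrite("pics/cap2.png",cv2.resize(c["color"][215:305,200:300],(400,360),interpolation=cv2.INTER_CUBIC)[:,:,::-1])
m=redmask(c["color"])[235:300,230:275]; ys,xs=np.nonzero(m); print(xs.min()+230,xs.max()+230,ys.min()+235,ys.max()+235)
a=np.linspace(0,2*np.pi,60)
for zb in(66.5,70):
    P=np.array([project(c,[451.3+16*np.cos(t),-55.4+16*np.sin(t),z]) for t in a for z in(zb,zb+15)]);print(zb,"cap pred",P.min(0),P.max(0))
E
```

```text
clock: 7.1
eef_pos: [450.8, -55.2, 34.4]
eef_rot: [-1.571, 0.0, -1.57]
wrist_force: [0.4, 0.5, -0.4]
finger_gap: 60.0
241 262 265 283
66.5 cap pred [239.3 251.1] [260.8 271.1]
70 cap pred [239.  249.3] [260.6 269.3]
```

View pics/cap2.png

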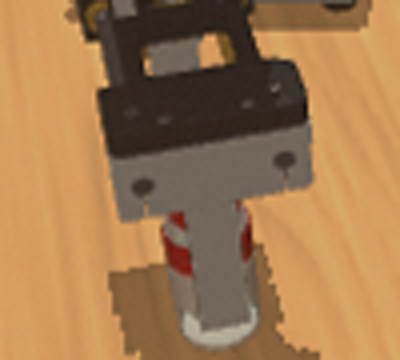

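The palm hides the cap from this angle. I'll raise briefly to check that it's home, since there's plenty of time.

```bash
python3 -m jog '[{"grip":6,"dx":0,"dy":-4,"dz":0,"spin":0},{"grip":6,"dx":0,"dy":-8,"dz":0,"spin":0},{"grip":6,"dx":0,"dy":-11,"dz":0,"spin":0},{"grip":6,"dx":0,"dy":-11,"dz":0,"spin":0},{"grip":6,"dx":0,"dy":-11,"dz":0,"spin":0}]'
python3 - <<'E'
from h import *
np.set_printoptions(precision=1,suppress=True)
c=viewer.camera("side")
cv2.imwrite("pics/cap3.png",cv2.resize(c["color"][215:305,200:300],(400,360),interpolation=cv2.INTER_CUBIC)[:,:,::-1])
m=redmask(c["color"])[235:300,230:275]; ys,xs=np.nonzero(m); print(xs.min()+230,xs.max()+230,ys.min()+235,ys.max()+235)
E
```

```text
clock: 7.78
eef_pos: [450.4, -55.2, 143.9]
eef_rot: [-1.571, 0.0, -1.57]
wrist_force: [-0.5, -0.8, -0.6]
finger_gap: 60.0
240 262 251 284
```

View pics/cap3.png

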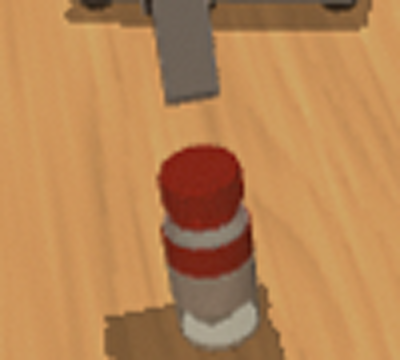

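The cap is home: its top edge is at v=251, against 251.1 predicted. Next I'll go down, grip the body and lift.

```bash
python3 -m jog '[{"grip":6,"dx":0,"dy":4,"dz":0.05,"spin":0},{"grip":6,"dx":0,"dy":8,"dz":0.05,"spin":0},{"grip":6,"dx":0,"dy":10.4,"dz":0.05,"spin":0},{"grip":6,"dx":0,"dy":11,"dz":0.05,"spin":0},{"grip":6,"dx":0,"dy":11,"dz":0.05,"spin":0},{"grip":4.5,"dx":0,"dy":11,"dz":0.05,"spin":0},{"grip":3.5,"dx":0,"dy":11,"dz":0.05,"spin":0},{"grip":3,"dx":0,"dy":11,"dz":0.05,"spin":0},{"grip":3,"dx":0,"dy":11,"dz":0.05,"spin":0},{"grip":3,"dx":0,"dy":11,"dz":0.05,"spin":0}]' 35; python3 -m jog '[{"grip":3,"dx":0,"dy":-1,"dz":0,"spin":0},{"grip":3,"dx":0,"dy":-4,"dz":0,"spin":0},{"grip":3,"dx":0,"dy":-8,"dz":0,"spin":0},{"grip":3,"dx":0,"dy":-11,"dz":0,"spin":0},{"grip":3,"dx":0,"dy":-11.5,"dz":0,"spin":0},{"grip":3,"dx":0,"dy":-11.5,"dz":0,"spin":0}]'
```

```text
clock: 9.07
eef_pos: [451.5, -55.3, 34.9]
eef_rot: [-1.57, -0.0, -1.57]
wrist_force: [-1.3, -0.3, 6.3]
finger_gap: 34.3
clock: 9.82
eef_pos: [450.9, -55.1, 149.0]
eef_rot: [-1.571, 0.0, -1.57]
wrist_force: [1.2, 0.0, -0.6]
finger_gap: 34.9
```

```bash
python3 -m jog '[{"grip":3,"dx":-1.5,"dy":-1,"dz":0.3,"spin":0},{"grip":3,"dx":-5,"dy":-1.5,"dz":1.1,"spin":0},{"grip":3,"dx":-9,"dy":-1.5,"dz":2,"spin":0},{"grip":3,"dx":-13,"dy":-1.5,"dz":3,"spin":0},{"grip":3,"dx":-17,"dy":-1.5,"dz":3.9,"spin":0},{"grip":3,"dx":-21,"dy":-1.5,"dz":4.8,"spin":0},{"grip":3,"dx":-25,"dy":-1.5,"dz":5.7,"spin":0},{"grip":3,"dx":-27.5,"dy":-1.5,"dz":6.3,"spin":0},{"grip":3,"dx":-28.7,"dy":-1.5,"dz":6.6,"spin":0},{"grip":3,"dx":-28.7,"dy":-1.5,"dz":6.6,"spin":0},{"grip":3,"dx":-28.7,"dy":-1.5,"dz":6.6,"spin":0}]'
python3 - <<'E'
from h import *
s=viewer.camera("side")["color"]; t=viewer.camera("top")["color"]
a=cv2.resize(s[105:225,210:343],(400,360),interpolation=cv2.INTER_CUBIC);b=cv2.resize(t[200:320,90:223],(400,360),interpolation=cv2.INTER_CUBIC)
cv2.imwrite("pics/mix.png",np.hstack([a,b])[:,:,::-1])
E
```

```text
clock: 11.2
eef_pos: [516.9, 231.2, 164.4]
eef_rot: [-1.571, -0.0, -1.571]
wrist_force: [0.4, -0.7, -0.3]
finger_gap: 34.4
```

View pics/mix.png

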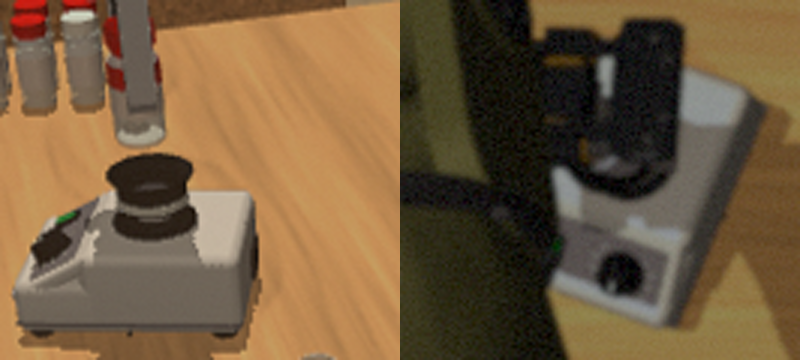

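In the side view the tube's base is at u≈256, just above the cup, whose rim spans crop x 106–193 (u≈259.8). I'll compare these with the projections at equal height.

Run:
```python
from h import *
np.set_printoptions(precision=1,suppress=True)
c=viewer.camera("side"); im=c["color"]; e=monitor.read_state()["eef_pos"]; print(e)
a=np.linspace(0,2*np.pi,90)
def ext(x,y,zr): 
    P=np.array([project(c,[x+r*np.cos(t),y+r*np.sin(t),z]) for t in a for z,r in zr]); return P.min(0),P.max(0)
print("tube pred",ext(e[0],e[1],[(e[2]-34.4,17.5),(e[2]-20,17.5)]))
print("rim pred",ext(517.5,232,[(104,31)]), "flange/collar")
g=im.max(2)
for v in (160,163,166): 
    r=np.nonzero(g[v,235:285]<75)[0]+235; print("rim",v,r.min(),r.max())
hs=cv2.cvtColor(im,cv2.COLOR_RGB2HSV)[...,1]
for v in range(138,155,2): 
    r=np.nonzero(hs[v,235:285]<95)[0]+235; print("tube",v,(r.min(),r.max()) if len(r) else None)
r=np.nonzero((g[150:200,259]<75))[0]+150; print("rim top v col259",r.min())
```

```text
[517.1 231.1 164.6]
tube pred (array([247.8, 140.5]), array([265.9, 154.3]))
rim pred (array([243.6, 155.8]), array([273.7, 168.9])) flange/collar
rim 160 247 273
rim 163 246 272
rim 166 248 271
tube 138 (np.int64(235), np.int64(263))
tube 140 (np.int64(247), np.int64(263))
tube 142 (np.int64(248), np.int64(263))
tube 144 (np.int64(249), np.int64(263))
tube 146 (np.int64(248), np.int64(264))
tube 148 (np.int64(249), np.int64(264))
tube 150 (np.int64(249), np.int64(264))
tube 152 (np.int64(250), np.int64(261))
tube 154 None
rim top v col259 157
```

```bash
python3 -m jog '[{"grip":3,"dx":-0.08,"dy":1,"dz":0.15,"spin":0},{"grip":3,"dx":-0.08,"dy":2,"dz":0.15,"spin":0},{"grip":3,"dx":-0.08,"dy":2.8,"dz":0.15,"spin":0},{"grip":3,"dx":-0.08,"dy":3.2,"dz":0.15,"spin":0},{"grip":3,"dx":-0.08,"dy":3.2,"dz":0.15,"spin":0}]'; python3 -m jog '[{"grip":3,"dx":0,"dy":0.15,"dz":0,"spin":0},{"grip":3,"dx":0,"dy":0.3,"dz":0,"spin":0},{"grip":3,"dx":0,"dy":0.3,"dz":0,"spin":0}]'
python3 - <<'E'
from h import *
t=viewer.camera("top"); print(plane(t,(163,249.4),86))
E
```

```text
clock: 11.98
eef_pos: [518.5, 232.6, 132.2]
eef_rot: [-1.571, -0.0, -1.57]
wrist_force: [0.1, -0.0, -0.7]
finger_gap: 34.3
clock: 12.35
eef_pos: [518.5, 232.6, 129.4]
eef_rot: [-1.571, 0.0, -1.57]
wrist_force: [0.2, -0.3, -0.7]
finger_gap: 34.5
[518.43418073 234.64736727  86.        ]
```

```bash
python3 -m jog '[{"grip":3,"dx":0,"dy":0.15,"dz":0,"spin":0},{"grip":3,"dx":0,"dy":0.3,"dz":0,"spin":0},{"grip":3,"dx":0,"dy":0.3,"dz":0,"spin":0}]';python3 -m jog '[{"grip":3,"dx":0,"dy":0.1,"dz":0,"spin":0},{"grip":3,"dx":0,"dy":0.2,"dz":0,"spin":0},{"grip":3,"dx":0,"dy":0.3,"dz":0,"spin":0},{"grip":3,"dx":0,"dy":0.3,"dz":0,"spin":0}]'
```

```text
clock: 12.78
eef_pos: [518.5, 232.6, 126.3]
eef_rot: [-1.571, -0.0, -1.57]
wrist_force: [0.7, -0.0, -0.9]
finger_gap: 34.6
clock: 13.28
eef_pos: [518.5, 232.6, 123.3]
eef_rot: [-1.571, -0.0, -1.57]
wrist_force: [-0.2, -0.2, -0.8]
finger_gap: 34.5
```

The base is about 89 mm up, inside the bore, with no side force. Now I'll press in small steps.

```bash
for i in 1; do python3 -m jog '[{"grip":3,"dx":0,"dy":0.1,"dz":0,"spin":0},{"grip":3,"dx":0,"dy":0.2,"dz":0,"spin":0},{"grip":3,"dx":0,"dy":0.3,"dz":0,"spin":0},{"grip":3,"dx":0,"dy":0.4,"dz":0,"spin":0},{"grip":3,"dx":0,"dy":0.4,"dz":0,"spin":0}]'; done; python3 -m jog '[{"grip":3,"dx":0,"dy":0.1,"dz":0,"spin":0},{"grip":3,"dx":0,"dy":0.2,"dz":0,"spin":0},{"grip":3,"dx":0,"dy":0.2,"dz":0,"spin":0},{"grip":3,"dx":0,"dy":0.2,"dz":0,"spin":0}]'
```

```text
clock: 13.9
eef_pos: [518.6, 232.6, 119.6]
eef_rot: [-1.571, 0.0, -1.57]
wrist_force: [-1.0, -1.3, 2.7]
finger_gap: 34.5
clock: 14.4
eef_pos: [518.6, 232.6, 117.6]
eef_rot: [-1.571, 0.0, -1.57]
wrist_force: [-1.4, -0.5, 4.5]
finger_gap: 34.8
```

```bash
python3 -m jog '[{"grip":3,"dx":0,"dy":0.1,"dz":0,"spin":0},{"grip":3,"dx":0,"dy":0.2,"dz":0,"spin":0},{"grip":3,"dx":0,"dy":0.3,"dz":0,"spin":0},{"grip":3,"dx":0,"dy":0.38,"dz":0,"spin":0},{"grip":3,"dx":0,"dy":0.38,"dz":0,"spin":0},{"grip":3,"dx":0,"dy":0.38,"dz":0,"spin":0},{"grip":3,"dx":0,"dy":0.38,"dz":0,"spin":0}]'
python3 - <<'E'
from h import *
s=viewer.camera("side"); t=viewer.camera("top")["color"]; im=s["color"]
a=cv2.resize(im[105:225,210:343],(400,360),interpolation=cv2.INTER_CUBIC);b=cv2.resize(t[180:390,150:383],(400,360),interpolation=cv2.INTER_CUBIC)
cv2.imwrite("pics/press.png",np.hstack([a,b])[:,:,::-1])
g=im.max(2)
for u in (247,270,272): r=np.nonzero(g[150:172,u]<75)[0]+150; print(u,r.min(),r.max())
for v in(160,163,166):
    r=np.nonzero(g[v,235:285]<75)[0]+235; print(v,r.min(),r.max())
f=[monitor.read_state()["wrist_force"]]; print(f,[project(s,[518.5,232.6,z]) for z in(104,98)])
E
```

```text
clock: 15.28
eef_pos: [518.7, 232.6, 114.0]
eef_rot: [-1.57, 0.0, -1.57]
wrist_force: [-2.4, -2.0, 6.9]
finger_gap: 34.6
247 164 168
270 161 171
272 162 167
160 267 269
163 248 273
166 246 273
[array([-2.30386725, -1.95386788,  8.00602829])] [array([259.13342828, 161.97560147]), array([259.4290686 , 164.61164871])]
```

View pics/press.png

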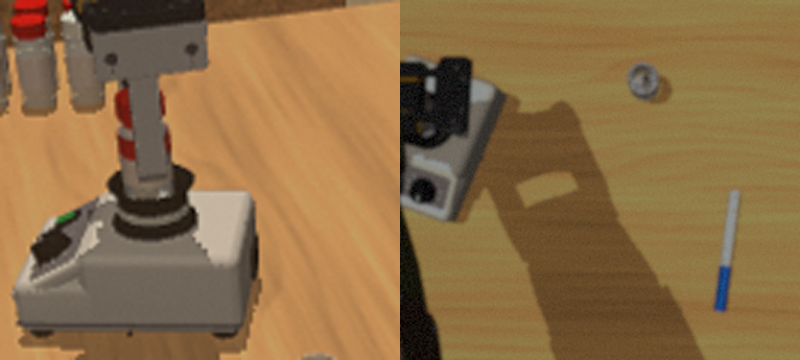

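The tube is in the cup, capped and upright. The cup has sunk about 3 px, or about 6 mm, and the white tube and pen are untouched. I'll add a little margin, hold, and average the force.

```bash
python3 -m jog '[{"grip":3,"dx":0,"dy":0.05,"dz":0,"spin":0},{"grip":3,"dx":0,"dy":0.05,"dz":0,"spin":0},{"grip":3,"dx":0,"dy":0.05,"dz":0,"spin":0},{"grip":3,"dx":0,"dy":0.05,"dz":0,"spin":0}]'
python3 - <<'E'
from h import *
f=[]
for i in range(6): viewer.camera("side"); f.append(monitor.read_state()["wrist_force"])
s=monitor.read_state(); print(np.mean(f,0),s["eef_pos"],s["finger_gap"],s["clock"],s["moment"])
E
```

```text
clock: 15.88
eef_pos: [518.7, 232.6, 113.5]
eef_rot: [-1.57, 0.0, -1.57]
wrist_force: [-2.6, -0.9, 8.0]
finger_gap: 34.3
[-2.37176483 -1.41115935  7.86666038] [518.64595792 232.64751227 113.4882755 ] 34.49578058228448 16.175 [-0.27075353  0.53987675 -0.02392944]
```

```bash
python3 -c "
from cell import ticket; print(ticket.sign_off())"
```

```text
the job is handed in; nothing more can be done
None
```

I capped the red-ringed tube with its red cap, moved it upright by its body, and stood it in the mixer cup. I then handed in at about 16 s, still gripping it and holding it pressed down.

- **Cap:** it was fully home before I gripped the tube, with its top edge in the picture at row 251 against 251.1 predicted. It was still on the tube when pressed.
- **Press:** the push averaged about 7.9 N, or roughly 8.5 N allowing for the sensor's offset of about -0.7 N. The tool went down about 7 mm past the point where the tube should first touch the cup floor. The side picture, taken 0.5 mm before the end, showed the cup about 6 mm down. All of these put it past the 5 mm switch point and short of the 8 mm stop, but I can't read the switch itself.
- **Side force:** there is a steady sideways push of about 2.8 N, so the tube probably rests lightly against the side of the cup. The two cameras disagreed by 2–4 mm on the cup's position, and I aimed between them.
- **Things to leave alone:** the last top picture showed the white tube and pen where they were. The white cap and the frame were outside that crop; I never moved near the frame, and the jaws stayed about 10 cm from the white cap.
- **Refused calls:** my first two attempts to grasp and lift the cap were refused because their rows were incomplete. Nothing moved.

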